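# Push a cassette back into the sprung row

## Task

Take the flat cassette with the pull tab out of its stand and push it down, from above, into the packed row in the magazine, right beside the cassette with two ears sticking out at its sides, on the side towards the sprung plate. Let the cassette itself wedge its neighbours apart (do not handle them or the sprung plate), press it gently but firmly until you feel it sit on the hidden depth stop at the bottom, then let go, leaving the whole row upright and everything else undisturbed.

Things in the scene. Friction and masses are not known exactly. Their poses are not given: they have to be found in the camera images.
- cassette: The cassette to insert: flat, grey slippery plastic (friction 0.2 to 0.3 on its like), 70 mm wide (its x), 14 mm thick (its y), 60 mm high without its pull tab. Its foot, up to 36 mm, is a tongue 36 mm wide (centred), wedge-shaped: 4 mm thick at the underside, 14 mm from 16 mm up. 0.06 to 0.11 kg. Origin: centre of the underside; z up. It starts upright in the stand; either face may go either way.
- tab_top (a point): Centre of the top of that cassette's pull tab, 116 mm above its underside. The tab is 30 mm wide (cassette's x), 10 mm thick (y), and rises 56 mm from the top of the body; grip it across its 10 mm thickness near the top, so that the fingertips stay 15 mm or more above the body and clear of the neighbours' tops.
- stand: Fixed dark metal stand, 100 x 56 mm, 33 mm high, with a slot 40 mm (x) by 17 mm (y) whose floor is 6 mm above its underside; the cassette's tongue stands in it. It stands on the raised plywood platform (306 x 646 mm, top 100 mm above the table). Origin: centre of the underside.
- magazine: Fixed aluminium magazine on the platform, base 100 mm (x) by 170 mm (y). The row runs along its y: 84 mm high fixed end wall (inner face at y = -60 mm), four cassettes, sprung plate, then a 78 mm high spring housing (y = 50 to 76). Side rails 73 mm apart, lips flared out to 43 mm height, keep the cassettes at x = 0, widths along x. Origin: centre of the underside.
- row_floor (a point): Floor of the row, 26 mm above the magazine's underside, at its x = 0, y = 0: two ledges for the row, and between them a channel 43 mm wide for the tongue, with a hidden depth stop set anywhere from 0 to 16 mm below the ledges. The new cassette sits on this stop, so its final depth is found only by feel. Squeezed by the row it does not fall home: press it down until the force rises steeply.
- plate: Sprung steel plate (66 mm wide, 8 mm thick, top 87 mm above the magazine's underside) pressing the row to the fixed end wall with 3.5 to 4.5 N, so the row has no gaps. It gives way towards the magazine's +y: origin (centre of its lower edge) at about y = 1 mm with four cassettes, 15 mm with five, stop at 37 mm. Not to be handled.
- index_cassette: The marked cassette: like the plain ones of the row but with two ears, 5 mm thick and 14 mm high, sticking out sideways at its top (98 mm over the ears, x). First, second or third from the fixed end wall; the new one goes on its +y side (magazine's y), towards the plate; seated, the centres are 14 mm apart. Origin: centre of the underside; axes as the magazine's.
- groove (a point): Where the foot goes in: middle of the groove between the eared cassette (10.5 mm to +y of its centre) and the bevel of its neighbour, 60 mm above the floor. It is 42 mm long (x), 7 mm wide at the top, 16 mm deep, no gap. A foot centred within 1.5 mm of it goes in under 4 to 12 N, and must be let shift 3.5 mm to +y as the wedge spreads the row; one stopped level with the tops is off: lift and shift it.
- row_a: Another cassette of the row, 70 x 14 x 60 mm, square foot, no tab, its top edge on the -y side bevelled over the middle 42 mm (7 mm off the thickness at the top, running out 16 mm lower); origin at the centre of the underside. Any place in the row but the last.
- row_b: Another cassette of the row, like row_a.
- row_c: Another cassette of the row, like row_a; always the last, next to the sprung plate.
- tape_roll: Bystander: small black roll of tape, 56 mm across, 19 mm high, on the platform.
- bin: Bystander: small blue open bin 60 x 85 x 28 mm.
- glue: Bystander: slim white bottle 98 mm high with a pointed top.
- frame_1: Bystander: black spectacle frame, 145 mm long, 46 mm high.

How it is judged (in metres and radians):
On the way, in this order (a step that is already met when the one before it is completed fails the run):
1. The cassette is lifted clear out of the stand (z of cassette in the frame of stand above 0.04 m), for 0.2 s.
2. The cassette, in its place beside the eared one, is pressed on the stop in the magazine with more than 5 N (and no more than 25 N) (y of cassette in the frame of index_cassette between 0.011 and 0.017 m and x of cassette in the frame of index_cassette between -0.005 and 0.005 m and z of cassette in the frame of magazine below 0.0278 m and contact force between cassette and magazine above 5 N), for 0.1 s.
At the end, for the whole second after the job is handed in: Cassette released, at rest in the row beside the eared one on its sprung-plate side (centres 11-17 mm apart along the row, within 5 mm across), no more than 1.8 mm above the floor; all five within 0.06 rad of upright, old ones within 3 mm of the floor; sprung plate closed up behind the row (y of cassette in the frame of index_cassette between 0.011 and 0.017 m and x of cassette in the frame of index_cassette between -0.005 and 0.005 m and z of cassette in the frame of magazine below 0.0278 m and angle between each of cassette, index_cassette, row_a, row_b, row_c's own z axis and vertical below 0.06 rad and linear speed of cassette below 0.01 m/s and z of each of index_cassette, row_a, row_b, row_c in the frame of magazine below 0.029 m and y of plate in the frame of magazine below 0.02 m); the robot touches nothing.
It fails at once if The cassette is pressed on another cassette with more than 20 N, or on the magazine with more than 25 N (contact force between cassette and index_cassette above 20 N or contact force between cassette and row_a above 20 N or contact force between cassette and row_b above 20 N or contact force between cassette and row_c above 20 N or contact force between cassette and magazine above 25 N).
It fails at once if A cassette of the row is tipped by more than 0.25 rad or pulled up by more than 12 mm (angle between any of index_cassette, row_a, row_b, row_c's own z axis and vertical above 0.25 rad or z of any of index_cassette, row_a, row_b, row_c in the frame of magazine above 0.038 m).
It fails at once if The robot handles a cassette of the row (more than 6 N) or the sprung plate (more than 2 N) (contact force between any of the fingers, the arm and index_cassette above 6 N or contact force between any of the fingers, the arm and row_a above 6 N or contact force between any of the fingers, the arm and row_b above 6 N or contact force between any of the fingers, the arm and row_c above 6 N or contact force between the fingers and plate above 2 N).
It fails at once if A bystander is moved by more than 30 mm (distance of any of tape_roll, bin, glue, frame_1 from where it was at the start of the episode above 0.03 m).
It also fails if it takes over 72 s, if anything falls off the work surface, if the arm or the gripper's body presses on something with over 40 N, if the wrist force passes 120 N, or if a joint passes its speed limit or range.

## Robot

A 7-joint arm with a two-finger parallel gripper is mounted at the origin on a cart in front of the work surface, level with it; the furniture and walls round the work are solid. World frame = base frame: x ahead of the robot, y to its left, z up, the work surface at z = 0. Lengths are in mm, angles in degrees, forces in N, time in s.
With the tool pointing down it reaches from about 400 to 850 mm from the base axis. Payload 10.4 kg.
Tool frame: the origin (TCP) lies at the very end of the fingers, on their centre line; the grasp point (between the pads) lies 19 mm behind it (env.grasp_offset is the distance from the TCP to the grasp point, in mm); z points along the fingers, y is the line along which they close (so a half turn about z gives the same grasp; the last joint's range is limited). The gripper opens to 87 mm and grips with 3 to 60 N. Pads are 19 mm wide; open, the fingers measure 117 mm over their backs; the gripper's body (75 mm by 190 mm) begins 51 mm behind the grasp point.
Start: joints at [-78.472, 19.034, -3.707, 83.658, 1.238, 77.344, -5.071], TCP at [138.695, 609.439, 222.576] pointing down, gripper open.
Joint ranges: [-148.97, 148.97], [-28.65, 121.19], [-84.17, 76.75], [9.2, 138.47], [-72.65, 252.65], [3.7, 117.97], [-149.18, 149.18]. Speed limits (degrees/s): [127.2, 127.2, 159.86, 159.86, 180, 180, 180].

## Interface

Orientations are given as a 3x3 rotation matrix whose columns are the frame's x, y, z axes.
In Python, from workcell import get_state, cams, close_job, env gives the robot as it stands. The module is installed in compiled form; this text tells all that it offers.
- The arm moves only by the shell command python3 -m creep 'ROWS' [OPENING] [FORCE]. ROWS is JSON, a list of rows, each a list of 4 numbers: the shift along the tool's x, y, z in cm, then the turn about the tool's z in rad. In form: [[tx, ty, tz, twist], ...]. A call has 1 to 20 rows; each row shifts and turns the commanded pose from where the row before left it, along the tool's axes as they then stand; what a row does not reach is not made up. A row lasts 1/8 s, in which the tool goes at most 62.5 mm and 10.7 degrees, less where a joint would pass 70% of its speed; a pose out of reach is approached as far as the arm can. A call is refused whole if a number of a shift passes 6.25 or a number of a turn 0.188, either way. A call with a gripper value outside its range is refused whole. OPENING is the opening, from 0 (shut) to 1 (fully open), set as the call begins (- or left out, the last holds). The fingers move at their own pace and stop on an object; FORCE is the grip in N (left out, the last holds). Time passes only in rows, so rows that do not move let the fingers close. It gives the time, the measured TCP pose, the force, the opening and the grip force at its end, in the units of the state.
- get_state(): the state, without advancing time (a new reading comes with each control period).
- cams.read_camera(name): name is "side" or "top" or "wrist"; returns a dict with "pixels" (480x640x3 uint8, red, green, blue), "camera_matrix" (3x3 intrinsics, pixels), "k1" (the pictures are not rectified: a ray, as slopes to the right and down, at radius r is drawn at 1 + k1 r^2 times it, then the intrinsics apply), "rvec" (rotation vector, rad) and "tvec" (3), from world to camera coordinates, as OpenCV has them. Camera axes: x right, y down, z forward; pixel columns grow to the right and rows downward; lengths in mm; the calibration is good to about 2 mm. A picture is of the moment at which its call begins. There is no depth.
- close_job(): hands the job in; it is judged then, once.
The state is a dict: "t": time; "joints": joint angles; "qd": joint speeds; "effort": joint torques, N m; "tool_pos": TCP position; "tool_rot": TCP orientation; "force": force on the tool from outside, world axes, zero at the start; "torque": the same for the moment, N m; "finger_gap": finger opening in mm; "finger_force": force on a finger pad.
Only numpy, scipy, OpenCV 4.12 (cv2) and the standard library are available. Lean on these libraries where they do the work, as an engineer would, in place of code of your own. Each camera call takes 0.05 s, during which the arm holds its last target. There are 200 camera calls.

## Working session

There is one attempt and no reset: what is moved stays moved. The work goes in short steps, Python scripts to look and compute and a shell command to move; the robot and the scene stay as the last step left them, time stands still between calls to the robot, and variables do not carry over. Pictures are saved under pics/ and viewed, at most 11 in all, crops included, and the job is handed in when it is done.

```bash
mkdir -p pics; python3 - <<'E'
from workcell import get_state,cams,env
import cv2,numpy as np
s=get_state();print({k:np.round(v,3).tolist() for k,v in s.items()})
for n in("top","side"):
    c=cams.read_camera(n);cv2.imwrite(f"pics/{n}0.png",c["pixels"][:,:,::-1])
    print(n,c["camera_matrix"].tolist(),c["k1"],c["rvec"],c["tvec"])
E
```

```text
{'t': 0.0, 'joints': [-78.469, 19.071, -3.707, 83.705, 1.237, 77.344, -5.071], 'qd': [-0.047, -0.037, -0.033, -0.028, 0.057, -0.073, 0.049], 'effort': [-0.0, -62.324, 0.025, -38.991, -0.061, 0.04, 0.0], 'tool_pos': [138.658, 609.031, 221.778], 'tool_rot': [[-0.975, 0.222, -0.0], [0.222, 0.975, -0.001], [-0.0, -0.001, -1.0]], 'force': [0.012, -0.061, -0.473], 'torque': [-0.026, -0.013, 0.022], 'finger_force': 0.0, 'finger_gap': 87.161}
top [[457.56672794339437, 0.0, 316.87848855011663], [0.0, 457.56672794339437, 243.43280592313232], [0.0, 0.0, 1.0]] -0.07968193347799613 [ 2.16062784 -2.16477434  0.10296898] [  1.86100073 632.44868985 998.70007091]
side [[466.8704590018824, 0.0, 325.9389567864064], [0.0, 466.8704590018824, 235.00014392170192], [0.0, 0.0, 1.0]] 0.042986654140531155 [ 2.01660002 -0.49579557  0.27801757] [-533.35247139  263.44750553  813.27462598]
```

View pics/top0.png

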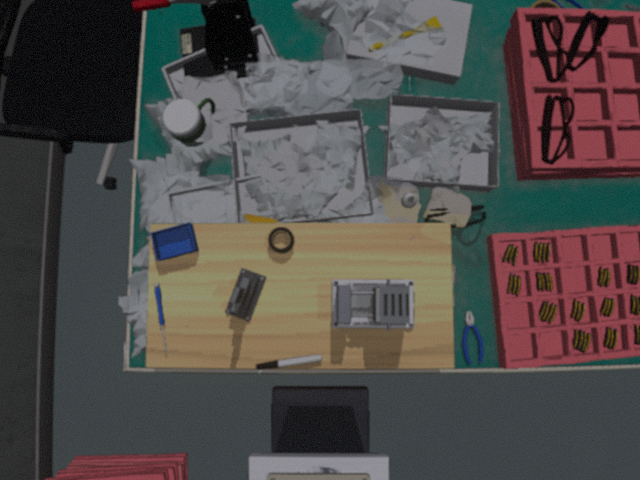

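View pics/side0.png

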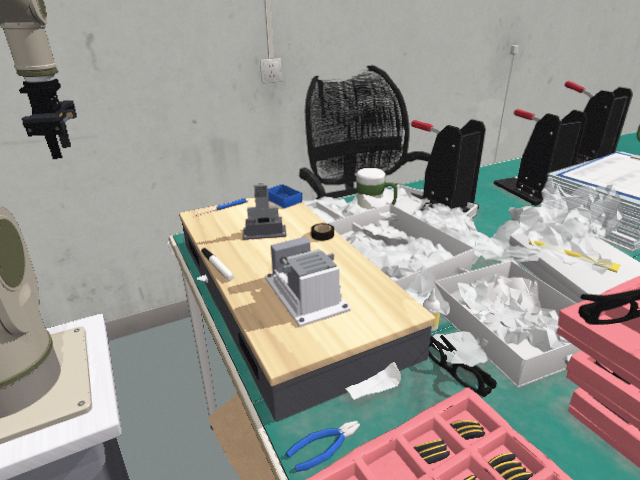

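The top view shows the stand at about (245,295) and the magazine at about (372,304), with its row along image x. The side view shows the magazine at (308,280) and the stand at (264,215). Next I'll write a helper and enlarge both.

```bash
cat > h.py <<'E'
import cv2,numpy as np
from workcell import get_state,cams,env
def dist(c): return np.array([c["k1"],0,0,0,0.])
def pt(c,uv,z):
    R=cv2.Rodrigues(np.array(c["rvec"],float))[0];t=np.array(c["tvec"],float).ravel()
    n=cv2.undistortPoints(np.array([[uv]],float),c["camera_matrix"],dist(c))[0,0]
    d=R.T@np.r_[n,1];o=-R.T@t
    return o+d*(z-o[2])/d[2]
def proj(c,P):
    return cv2.projectPoints(np.array(P,float).reshape(-1,3),np.array(c["rvec"],float),np.array(c["tvec"],float),c["camera_matrix"],dist(c))[0].reshape(-1,2)
def crop(c,u0,v0,u1,v1,k,f):
    cv2.imwrite(f,cv2.resize(c["pixels"][v0:v1,u0:u1,::-1],None,fx=k,fy=k,interpolation=cv2.INTER_CUBIC))
E
python3 - <<'E'
from h import *
c=cams.read_camera("top")
for uv,z in [((148,223),100),((452,223),100),((453,368),100),((147,368),100),((245,295),133),((372,304),180)]: print(uv,pt(c,uv,z).round(0))
crop(c,220,255,420,345,4,"pics/t1.png")
E
```

```text
(148, 223) [670. 363. 100.]
(452, 223) [ 668. -288.  100.]
(453, 368) [ 365. -282.  100.]
(147, 368) [364. 356. 100.]
(245, 295) [517. 145. 133.]
(372, 304) [ 500. -106.  180.]
```

View pics/t1.png

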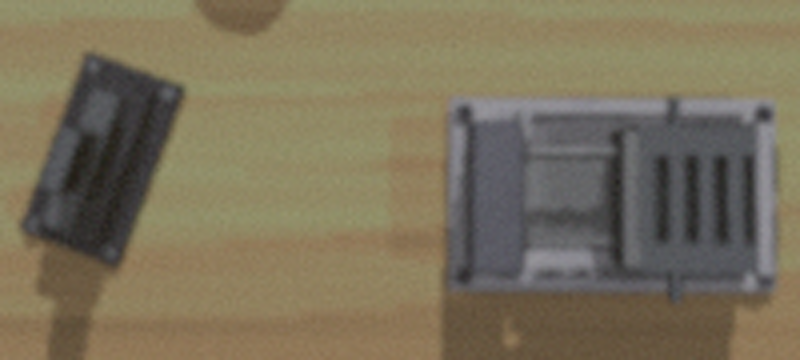

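The eared cassette looks third from the wall: its ears are at crop x≈672, next to the groove beside the plate at x≈655. I'll check that with the wrist camera once I'm over the stand and magazine.

```bash
python3 -m creep '[[0,0,-3,0],[-3.87,-3.11,-1.5,0],[-3.87,-3.11,-1.5,0],[-3.87,-3.11,-1.5,0],[-3.87,-3.11,-1.5,0],[-3.87,-3.11,-1.5,0],[-3.87,-3.11,-1.5,0],[-3.87,-3.11,-1.5,0],[-3.87,-3.11,-1.5,0],[-3.87,-3.11,-1.5,0],[-3.87,-3.11,-1.5,0],[-3.87,-3.11,-1.5,0],[-3.87,-3.11,-1.5,0],[0,0,0,0.12],[0,0,0,0],[0,0,0,0]]'
python3 - <<'E'
from h import *
c=cams.read_camera("wrist");crop(c,0,0,640,480,1,"pics/w1.png")
R=cv2.Rodrigues(c["rvec"])[0];print((-R.T@c["tvec"]).round(),R.round(2).tolist())
print(get_state()["tool_pos"],get_state()["tool_rot"])
E
```

```text
t: 2.15
tool_pos: [508.3, 143.1, 432.2]
tool_rot: [[-0.943, 0.334, -0.001], [0.334, 0.943, 0.0], [0.001, -0.0, -1.0]]
force: [-0.9, -0.6, 0.0]
finger_gap: 86.6
finger_force: 0.0
[428. 172. 594.] [[0.33, 0.94, -0.0], [0.9, -0.32, 0.3], [0.29, -0.1, -0.95]]
[508.28487823 143.16031562 432.31650315] [[-9.42650089e-01  3.33782236e-01 -4.78209905e-04]
 [ 3.33782234e-01  9.42650207e-01  8.63341213e-05]
 [ 4.79601462e-04 -7.82351035e-05 -9.99999882e-01]]
```

View pics/w1.png

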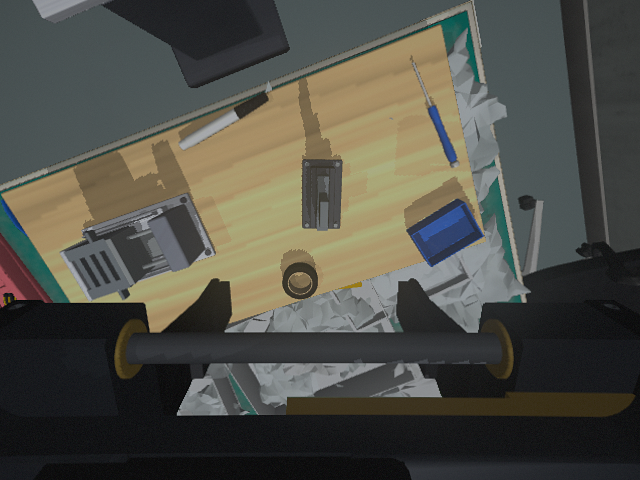

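The wrist view shows the stand with its cassette at (322,195) and the magazine at (140,245). I'll enlarge both in one montage.

```bash
python3 - <<'E'
from h import *
import pickle
c=cams.read_camera("wrist");pickle.dump(c,open("w1.pkl","wb"))
im=c["pixels"][:,:,::-1]
a=cv2.resize(im[150:240,290:355],None,fx=4,fy=4,interpolation=3)
b=cv2.resize(im[190:305,60:192],None,fx=4,fy=4,interpolation=3)
m=np.zeros((460,788,3),np.uint8);m[:360,:260]=a;m[:,260:]=b
cv2.imwrite("pics/m1.png",m)
E
```

```text
(no output)
```

View pics/m1.png

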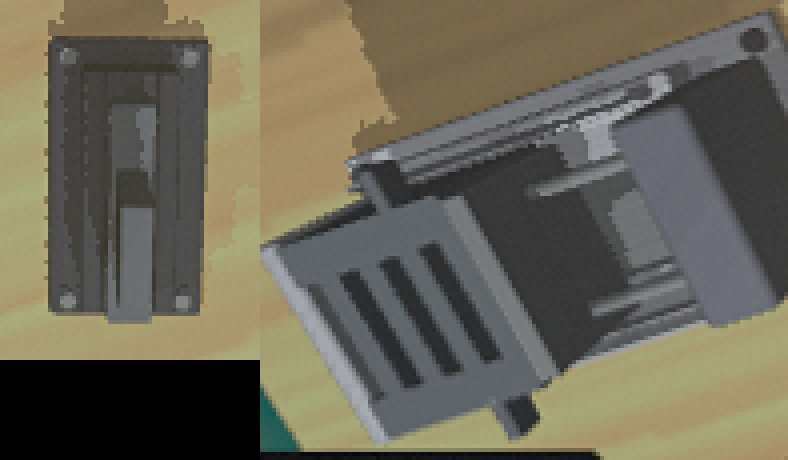

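The ear line passes between the 3rd and 4th grooves, so the eared cassette is third from the wall. The target groove is the one nearest the plate. Now the metric values.

```bash
python3 - <<'E'
from h import *
import pickle
c=pickle.load(open("w1.pkl","rb"))
A=lambda x,y,z:pt(c,(290+x/4-.4,150+y/4-.4),z).round(1)
B=lambda x,y,z:pt(c,(60+(x-260)/4-.4,190+y/4-.4),z).round(1)
print("stand",[A(*q,133) for q in((48,38),(209,40),(200,314),(49,314))])
print("body",[A(*q,166) for q in((110,104),(155,104),(107,322),(152,322))])
print("tab",[A(*q,222) for q in((121,207),(153,207))])
print("housing",[B(*q,178) for q in((612,128),(685,106),(712,326))])
print("plate",[B(*q,187) for q in((442,198),(462,193),(535,385),(555,378))])
print("groove",[B(*q,186) for q in((420,246),(440,242),(484,362),(500,358))])
print("ears",[B(*q,186) for q in((358,168),(492,402))])
print("wall",[B(*q,184) for q in((262,248),(385,440))])
t=cams.read_camera("top")
T=lambda x,y,z:pt(t,(220+x/4-.4,255+y/4-.4),z).round(1)
print("top:ears",T(672,98,186),T(672,302,186),"platestrip",T(624,200,187),T(638,200,187),"house",T(525,200,178),"wall",T(752,200,184),T(775,200,184),"grooves",[T(x,200,186) for x in(655,669,683,697)])
print("base",[T(*q,105) for q in((448,98),(776,100),(443,290),(774,292))])
E
```

```text
stand [array([459. , 144.9, 133. ]), array([477.2, 194.4, 133. ]), array([565. , 162.5, 133. ]), array([547.4, 112.9, 133. ])]
body [array([481.9, 158. , 166. ]), array([486.5, 171.1, 166. ]), array([547.7, 134. , 166. ]), array([552.6, 147.7, 166. ])]
tab [array([502.3, 153.5, 222. ]), array([505.2, 161.8, 222. ])]
housing [array([463.9, -59.5, 178. ]), array([465., -35., 178.]), array([534.4, -60.4, 178. ])]
plate [array([ 465.8, -114. ,  187. ]), array([ 466.4, -107.5,  187. ]), array([ 531.7, -118.1,  187. ]), array([ 531.6, -110.9,  187. ])]
groove [array([ 477.5, -129.1,  186. ]), array([ 478.4, -122.6,  186. ]), array([ 519.2, -130.2,  186. ]), array([ 519.7, -124.7,  186. ])]
ears [array([ 448.9, -133.8,  186. ]), array([ 532.6, -134.8,  186. ])]
wall [array([ 462. , -176.9,  184. ]), array([ 533.7, -175.8,  184. ])]
top:ears [ 547.7 -135.5  186. ] [ 451.5 -134.2  186. ] platestrip [ 499.5 -111.9  187. ] [ 499.5 -118.5  187. ] house [499.4 -65.6 178. ] wall [ 499.1 -173.3  184. ] [ 499.1 -184.3  184. ] grooves [array([ 499.4, -126.7,  186. ]), array([ 499.4, -133.4,  186. ]), array([ 499.4, -140. ,  186. ]), array([ 499.3, -146.7,  186. ])]
base [array([550.2, -30.6, 105. ]), array([ 548.6, -201.6,  105. ]), array([451.3, -27.6, 105. ]), array([ 449.5, -198.6,  105. ])]
```

The magazine centre is near (500,-114), nearly square to the world, and needs refining. The tab centre is (517.5,152.6) with yaw -19.8°; two checks agree and the body measures 70.0 x 13.9. Descending to grip.

```bash
python3 -m creep '[[-0.28,0.6,3,0],[-0.27,0.6,4,0],[0,0,4,0],[0,0,4,0],[0,0,4,0],[0,0,3,0],[0,0,1.9,0],[0,0,0,0],[0,0,0,0]]' 
python3 - <<'E'
from h import *
c=cams.read_camera("wrist");crop(c,160,120,480,360,2.5,"pics/w2.png")
s=get_state();print(s["tool_pos"],s["force"])
E
```

```text
t: 3.42
tool_pos: [518.3, 152.2, 194.5]
tool_rot: [[-0.942, 0.336, 0.001], [0.336, 0.942, 0.001], [-0.001, 0.001, -1.0]]
force: [0.5, -0.3, 0.1]
finger_gap: 87.0
finger_force: 0.0
[518.41449705 152.21031462 194.66475933] [-0.28694168 -0.48505381 -0.02585389]
```

View pics/w2.png

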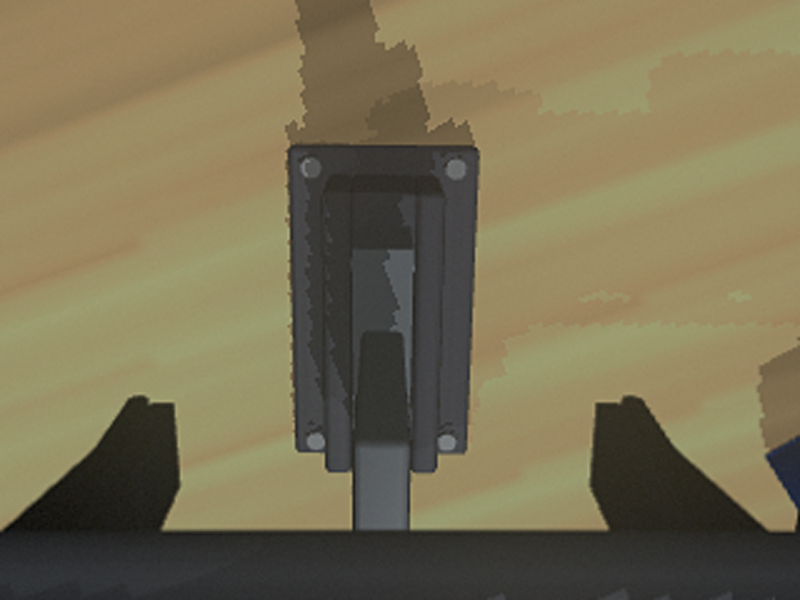

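The tab sits at x 353–410, midway between the fingertips at 178 and 592. Closing and lifting.

```bash
python3 -m creep '[[0,0,0,0],[0,0,0,0],[0,0,0,0],[0,0,0,0],[0,0,0,0],[0,0,0,0]]' 0 40; python3 -m creep '[[0,0,-0.5,0],[0,0,-1,0],[0,0,-2,0],[0,0,-3,0],[0,0,-4,0],[0,0,-4,0],[0,0,0,0],[0,0,0,0]]'
```

```text
t: 4.22
tool_pos: [517.9, 151.9, 193.5]
tool_rot: [[-0.941, 0.337, 0.0], [0.337, 0.941, 0.0], [-0.0, 0.0, -1.0]]
force: [-0.2, 0.1, -0.3]
finger_gap: 34.8
finger_force: 0.0
t: 5.22
tool_pos: [517.7, 151.9, 338.2]
tool_rot: [[-0.941, 0.337, -0.0], [0.337, 0.941, -0.0], [0.0, -0.0, -1.0]]
force: [-0.6, -0.2, -1.2]
finger_gap: 8.8
finger_force: 40.0
```

The lift started before the fingers had fully closed, so the grip may be higher on the tab than planned. Checking.

```bash
python3 - <<'E'
from h import *
c=cams.read_camera("wrist");d=cams.read_camera("side")
a=cv2.resize(c["pixels"][190:350,260:400,::-1],None,fx=2.8,fy=2.8,interpolation=3)
p=proj(d,get_state()["tool_pos"])[0];print(p)
u,v=p.astype(int);b=cv2.resize(d["pixels"][v-60:v+100,u-60:u+60,::-1],None,fx=2.8,fy=2.8,interpolation=3)
cv2.imwrite("pics/g1.png",np.hstack([a,b]))
E
```

```text
[255.61558694 132.34488427]
```

View pics/g1.png

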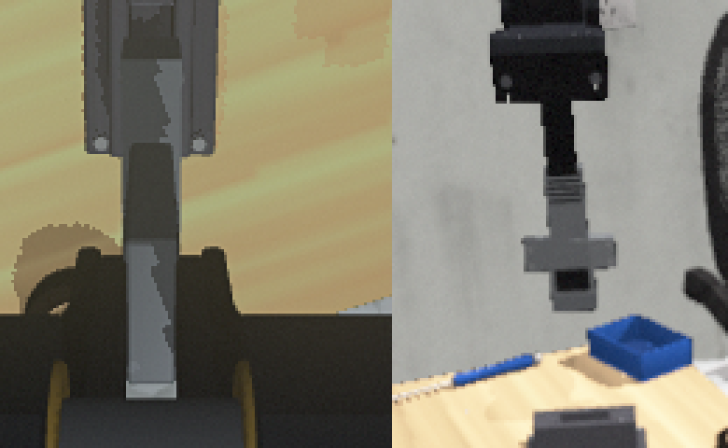

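The side view shows the body top about 47 mm below the fingertips, so only about 9 mm of tab is held. That's too little for pressing. I'll put it back in the stand the same way and regrip lower.

```bash
python3 -m creep '[[0,0,3,0],[0,0,3,0],[0,0,3,0],[0,0,1.5,0],[0,0,0.5,0],[0,0,0,0],[0,0,0,0]]'; python3 -m creep '[[0,0,0.3,0],[0,0,0.2,0],[0,0,0,0]]';python3 -m creep '[[0,0,0.2,0],[0,0,0.1,0],[0,0,0,0]]'
```

```text
t: 6.2
tool_pos: [518.4, 152.1, 229.5]
tool_rot: [[-0.941, 0.337, 0.001], [0.337, 0.941, 0.001], [-0.001, 0.001, -1.0]]
force: [-0.1, -0.1, -0.9]
finger_gap: 9.2
finger_force: 40.0
t: 6.58
tool_pos: [517.8, 151.9, 223.4]
tool_rot: [[-0.942, 0.337, -0.0], [0.337, 0.942, -0.0], [0.0, -0.0, -1.0]]
force: [-1.0, 0.4, -1.3]
finger_gap: 8.3
finger_force: 40.0
t: 6.95
tool_pos: [517.9, 151.9, 220.4]
tool_rot: [[-0.941, 0.337, -0.0], [0.337, 0.941, 0.0], [0.0, -0.0, -1.0]]
force: [-1.4, -0.5, -1.3]
finger_gap: 8.9
finger_force: 40.0
```

```bash
python3 -m creep '[[0,0,0.2,0],[0,0,0.1,0],[0,0,0,0]]';python3 -m creep '[[0,0,0.2,0],[0,0,0.1,0],[0,0,0,0]]'; python3 -m creep '[[0,0,0.15,0],[0,0,0,0]]'
```

```text
t: 7.32
tool_pos: [518.4, 152.1, 218.3]
tool_rot: [[-0.941, 0.337, 0.001], [0.337, 0.941, 0.001], [-0.001, 0.001, -1.0]]
force: [0.4, 0.3, 5.6]
finger_gap: 9.1
finger_force: 40.0
t: 7.7
tool_pos: [519.9, 152.9, 217.9]
tool_rot: [[-0.942, 0.337, 0.006], [0.337, 0.942, 0.003], [-0.004, 0.005, -1.0]]
force: [-1.2, 0.6, 21.3]
finger_gap: 8.8
finger_force: 40.1
t: 7.95
tool_pos: [520.6, 153.5, 217.7]
tool_rot: [[-0.942, 0.337, 0.008], [0.337, 0.942, 0.005], [-0.006, 0.007, -1.0]]
force: [-2.7, 0.2, 28.2]
finger_gap: 8.8
finger_force: 40.2
```

Contact was at TCP z=218, with about 7 N per mm commanded beyond that. Opening, going down, regripping.

```bash
python3 -m creep '[[0,0,-0.2,0],[0,0,0,0],[0,0,0,0],[0,0,0,0]]' 0.5; python3 -m creep '[[0,0,1,0],[0,0,1.1,0],[0,0,0,0],[0,0,0,0]]'; python3 -m creep '[[0,0,0,0],[0,0,0,0],[0,0,0,0],[0,0,0,0],[0,0,0,0],[0,0,0,0],[0,0,0,0],[0,0,0,0]]' 0 45
```

```text
t: 8.45
tool_pos: [517.7, 151.8, 214.6]
tool_rot: [[-0.941, 0.337, -0.001], [0.337, 0.941, -0.0], [0.001, -0.001, -1.0]]
force: [-0.2, 0.7, 0.6]
finger_gap: 39.2
finger_force: 0.0
t: 8.95
tool_pos: [517.9, 151.9, 194.0]
tool_rot: [[-0.941, 0.337, -0.0], [0.337, 0.941, -0.0], [0.0, -0.0, -1.0]]
force: [-0.6, 0.6, -0.0]
finger_gap: 43.4
finger_force: 0.0
t: 9.95
tool_pos: [517.9, 151.9, 194.1]
tool_rot: [[-0.941, 0.337, 0.0], [0.337, 0.941, 0.0], [-0.0, 0.0, -1.0]]
force: [-0.6, 0.5, 0.6]
finger_gap: 9.7
finger_force: 45.0
```

```bash
python3 -m creep '[[0,0,-1,0],[0,0,-3,0],[0,0,-5,0],[0,0,-4,0],[-1.54,-5.3,0,0],[-1.54,-5.3,0,0],[-1.54,-5.3,0,0],[-1.54,-5.3,0,0],[-1.54,-5.66,0,0],[0,0,0,-0.11],[0,0,0,-0.11],[0,0,0,-0.11],[0,0,0,0],[0,0,0,0],[0,0,0,0]]'
python3 - <<'E'
from h import *
import pickle
c=cams.read_camera("wrist");pickle.dump(c,open("w3.pkl","wb"));crop(c,220,60,420,260,3,"pics/w3.png")
t=cams.read_camera("top");pickle.dump(t,open("t3.pkl","wb"))
print(c["camera_matrix"][0],get_state()["tool_pos"],get_state()["tool_rot"][:,0])
E
```

```text
t: 11.82
tool_pos: [499.9, -126.9, 324.1]
tool_rot: [[-1.0, 0.015, 0.0], [0.015, 1.0, 0.0], [-0.0, 0.0, -1.0]]
force: [0.4, -0.6, -0.8]
finger_gap: 9.8
finger_force: 45.0
[343.85608574   0.         313.52450427] [ 499.8859323  -126.90905691  324.06376892] [-9.99893695e-01  1.45806057e-02 -6.04950774e-05]
```

View pics/w3.png

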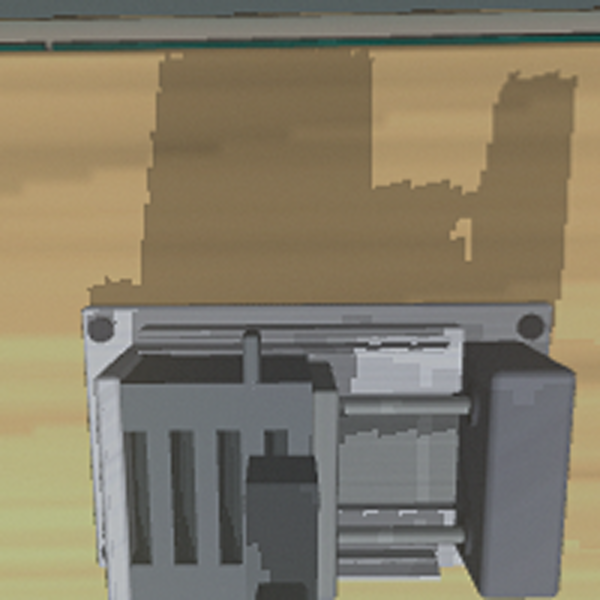

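The held body spans x 247–317 (centre 282) and the target groove 265–288 (centre about 276.5), so the groove is about 1.5 mm to -y. The magazine is square to the world, so a 0.8° turn is needed. I'll correct, come down to 7 mm above the tops and look again.

```bash
python3 -m creep '[[0,-0.15,1,-0.014],[0,0,2,0],[0,0,1,0],[0,0,0.3,0],[0,0,0,0],[0,0,0,0]]'
python3 - <<'E'
from h import *
import pickle
c=cams.read_camera("wrist");pickle.dump(c,open("w4.pkl","wb"))
d=cams.read_camera("side")
a=cv2.resize(c["pixels"][170:270,250:350,::-1],None,fx=4.5,fy=4.5,interpolation=3)
b=cv2.resize(d["pixels"][200:330,255:355,::-1],None,fx=3.46,fy=3.46,interpolation=3)[:450]
cv2.imwrite("pics/g4.png",np.hstack([a,b]))
s=get_state();print(s["tool_pos"],s["tool_rot"][:,0])
E
```

```text
t: 12.68
tool_pos: [500.1, -128.5, 281.5]
tool_rot: [[-1.0, -0.0, 0.001], [-0.0, 1.0, 0.0], [-0.001, 0.0, -1.0]]
force: [-0.0, -1.3, -0.6]
finger_gap: 9.6
finger_force: 45.0
[ 500.0730245  -128.45490135  281.42605008] [-9.99999731e-01 -2.38216003e-04 -6.94405051e-04]
```

View pics/g4.png

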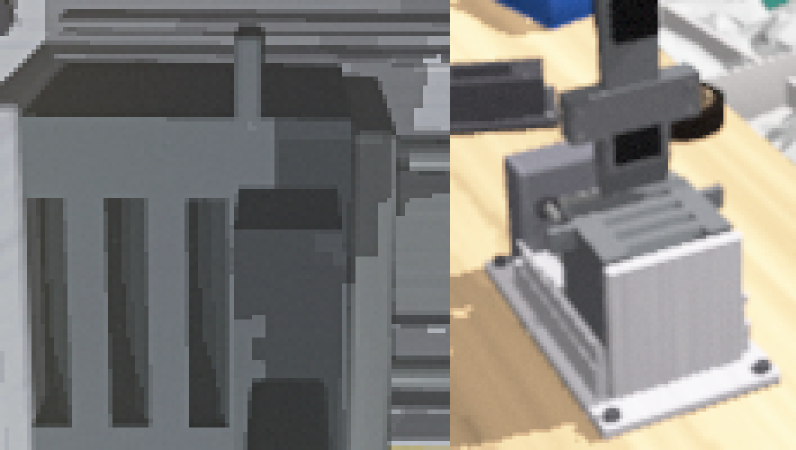

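In the picture the held body's centre is at x≈288.5. The target groove, extrapolated from its neighbours at an 80 px pitch, is at about 286–287, so the offset is under 0.5 mm. Inserting.

```bash
for i in 1 2; do python3 -m creep '[[0,0,0.15,0],[0,0,0.15,0],[0,0,0,0]]' | grep -E "^t:|pos|force:"; done; python3 -m creep '[[0,0,0.15,0],[0,0,0.15,0],[0,0,0,0]]'| grep -E "^t:|pos|force:"
```

```text
t: 13.15
tool_pos: [499.8, -128.4, 277.8]
force: [0.4, 0.4, -1.4]
finger_force: 45.0
t: 13.52
tool_pos: [499.8, -128.4, 274.8]
force: [0.6, 0.2, -1.2]
finger_force: 45.0
t: 13.9
tool_pos: [499.8, -128.4, 271.9]
force: [-0.2, -0.4, -0.9]
finger_force: 45.0
```

```bash
python3 -m creep '[[0,0,0.1,0],[0,0,0.1,0],[0,0,0,0]]' | grep -E "^t:|pos|force:"; python3 -m creep '[[0,0,0.1,0],[0,0,0.1,0],[0,0,0,0]]' | grep -E "^t:|pos|force:"
```

```text
t: 14.28
tool_pos: [499.9, -128.6, 270.0]
force: [0.0, -0.3, -0.6]
finger_force: 45.0
t: 14.65
tool_pos: [500.2, -128.4, 268.3]
force: [1.2, -0.3, 4.5]
finger_force: 45.0
```

The foot is 5.7 mm below the tops and starting to wedge. Continuing with the +y shift.

```bash
python3 -m creep '[[0,0.03,0.1,0],[0,0.03,0.1,0],[0,0,0,0]]' | grep -E "^t:|pos|force:"; python3 -m creep '[[0,0.03,0.1,0],[0,0.03,0.1,0],[0,0,0,0]]' | grep -E "^t:|pos|force:"
```

```text
t: 15.02
tool_pos: [499.9, -127.7, 265.9]
force: [1.1, -0.0, 3.1]
finger_force: 45.0
t: 15.4
tool_pos: [499.8, -127.1, 263.9]
force: [-0.0, 0.2, 3.6]
finger_force: 45.0
```

```bash
python3 -m creep '[[0,0.03,0.1,0],[0,0.03,0.1,0],[0,0,0,0]]' | grep -E "^t:|pos|force:"; python3 -m creep '[[0,0.03,0.1,0],[0,0.03,0.1,0],[0,0,0,0]]' | grep -E "^t:|pos|force:"; python3 -m creep '[[0,0.03,0.1,0],[0,0.02,0.1,0],[0,0,0,0]]' | grep -E "^t:|pos|force:"
```

```text
t: 15.78
tool_pos: [499.9, -126.5, 262.0]
force: [1.2, -0.8, 4.2]
finger_force: 45.0
t: 16.15
tool_pos: [499.9, -125.9, 260.0]
force: [1.0, 0.9, 3.4]
finger_force: 45.0
t: 16.52
tool_pos: [499.9, -125.3, 258.0]
force: [0.2, 1.5, 4.9]
finger_force: 45.0
```

```bash
python3 -m creep '[[0,0.03,0.15,0],[0,0,0.15,0],[0,0,0.15,0],[0,0,0,0]]' | grep -E "^t:|pos|force:"; python3 -m creep '[[0,0,0.2,0],[0,0,0.2,0],[0,0,0.2,0],[0,0,0,0]]' | grep -E "^t:|pos|force:"
```

```text
t: 17.02
tool_pos: [499.6, -125.1, 253.0]
force: [0.7, 1.6, -0.2]
finger_force: 45.0
t: 17.52
tool_pos: [499.8, -125.1, 247.2]
force: [0.8, 1.4, -0.7]
finger_force: 45.0
```

```bash
python3 -m creep '[[0,0.02,0.25,0],[0,0,0.25,0],[0,0,0.25,0],[0,0,0.25,0],[0,0,0,0]]' | grep -E "^t:|pos|force:"; python3 -m creep '[[0,0,0.25,0],[0,0,0.25,0],[0,0,0.2,0],[0,0,0,0]]' | grep -E "^t:|pos|force:"
```

```text
t: 18.15
tool_pos: [499.5, -125.0, 236.9]
force: [0.5, 0.7, -3.2]
finger_force: 45.0
t: 18.65
tool_pos: [499.8, -125.0, 230.2]
force: [1.1, 0.4, -2.2]
finger_force: 45.0
```

```bash
python3 -m creep '[[0,0,0.2,0],[0,0,0.2,0],[0,0,0.2,0],[0,0,0,0]]' | grep -E "^t:|pos|force:"; for i in 1 2; do python3 -m creep '[[0,0,0.1,0],[0,0,0.1,0],[0,0,0,0]]' | grep -E "^t:|pos|force:";done
```

```text
t: 19.15
tool_pos: [499.8, -125.0, 224.2]
force: [1.1, 0.3, -2.2]
finger_force: 45.0
t: 19.52
tool_pos: [499.8, -125.0, 222.4]
force: [0.6, 1.3, 0.6]
finger_force: 45.0
t: 19.9
tool_pos: [499.9, -125.0, 220.4]
force: [1.2, 0.6, -0.4]
finger_force: 45.0
```

```bash
for i in 1 2; do python3 -m creep '[[0,0,0.1,0],[0,0,0.05,0],[0,0,0,0]]' | grep -E "^t:|pos|force:";done
```

```text
t: 20.27
tool_pos: [499.9, -125.0, 218.9]
force: [0.1, 1.8, 0.0]
finger_force: 45.0
t: 20.65
tool_pos: [499.8, -125.0, 217.4]
force: [-0.6, 1.3, -0.0]
finger_force: 45.0
```

```bash
for i in 1 2; do python3 -m creep '[[0,0,0.1,0],[0,0,0.05,0],[0,0,0,0]]' | grep -E "^t:|pos|force:";done
```

```text
t: 21.02
tool_pos: [499.8, -125.0, 215.9]
force: [0.1, 1.4, -0.8]
finger_force: 45.0
t: 21.4
tool_pos: [499.8, -125.0, 214.4]
force: [-0.3, 1.4, 0.9]
finger_force: 45.0
```

```bash
python3 -m creep '[[0,0,0.1,0],[0,0,0.05,0],[0,0,0,0]]' | grep -E "^t:|pos|force:"
```

```text
t: 21.78
tool_pos: [500.0, -125.0, 213.2]
force: [-1.0, 2.1, 3.5]
finger_force: 45.0
```

```bash
python3 -m creep '[[0,0,0.05,0],[0,0,0.05,0],[0,0,0,0]]' | grep -E "^t:|pos|force:"
```

```text
t: 22.15
tool_pos: [500.3, -125.0, 213.1]
force: [-3.7, 2.2, 12.0]
finger_force: 45.0
```

The force rises steeply at TCP 213.1, with the underside at about 125 mm (z≈25 in the magazine, below 27.8). I'll press slightly more, hold, then unload and release with a small opening.

```bash
python3 -m creep '[[0,0,0.04,0],[0,0,0,0],[0,0,0,0]]' | grep -E "^t:|pos|rot|force:"; python3 -m creep '[[0,0,-0.05,0],[0,0,-0.1,0],[0,0,0,0]]' | grep -E "^t:|pos|force:"
python3 - <<'E'
from h import *
c=cams.read_camera("wrist");d=cams.read_camera("side")
a=cv2.resize(c["pixels"][150:270,230:370,::-1],None,fx=3,fy=3,interpolation=3)
b=cv2.resize(d["pixels"][180:340,250:370,::-1],(330,440),interpolation=3)[:360]
cv2.imwrite("pics/g5.png",np.hstack([a,b]))
E
```

```text
t: 22.52
tool_pos: [500.4, -125.0, 213.0]
tool_rot: [[-1.0, -0.0, 0.002], [-0.0, 1.0, 0.001], [-0.002, 0.001, -1.0]]
force: [-4.1, 1.7, 15.4]
finger_force: 45.0
t: 22.9
tool_pos: [500.0, -125.0, 213.2]
force: [0.1, 1.3, 4.0]
finger_force: 45.0
```

View pics/g5.png

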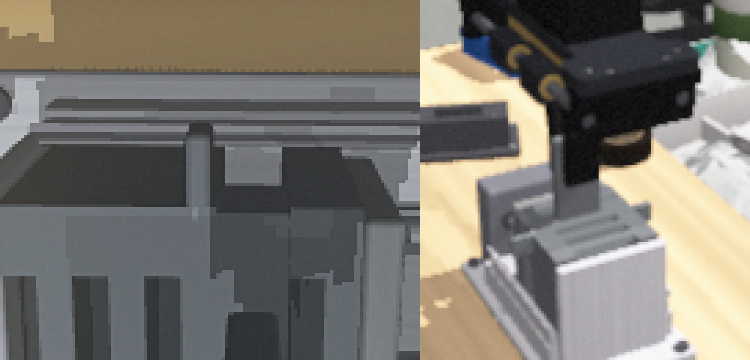

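The new cassette is level with the row, between the eared cassette (ear at x≈200) and row_c (groove at x≈308). The rest is upright. Releasing and withdrawing.

```bash
python3 -m creep '[[0,0,0,0],[0,0,0,0],[0,0,0,0],[0,0,0,0],[0,0,0,0],[0,0,0,0]]' 0.5 | grep -E "pos|force|gap"; python3 -m creep '[[0,0,-1,0],[0,0,-2,0],[0,0,-3,0],[0,0,-4,0],[0,0,-3,0],[0,0,0,0],[0,0,0,0],[0,0,0,0]]'| grep -E "^t:|pos|force|gap"
python3 - <<'E'
from h import *
c=cams.read_camera("wrist");d=cams.read_camera("side")
a=cv2.resize(c["pixels"][150:300,230:370,::-1],None,fx=3,fy=3,interpolation=3)
b=cv2.resize(d["pixels"][180:340,250:370,::-1],(338,450),interpolation=3)
cv2.imwrite("pics/g6.png",np.hstack([a,b]))
E
```

```text
tool_pos: [499.8, -125.0, 213.1]
force: [-0.2, 0.5, -0.1]
finger_gap: 43.1
finger_force: 0.0
t: 24.75
tool_pos: [499.5, -124.9, 342.4]
force: [0.4, -0.2, -0.3]
finger_gap: 43.5
finger_force: 0.0
```

View pics/g6.png

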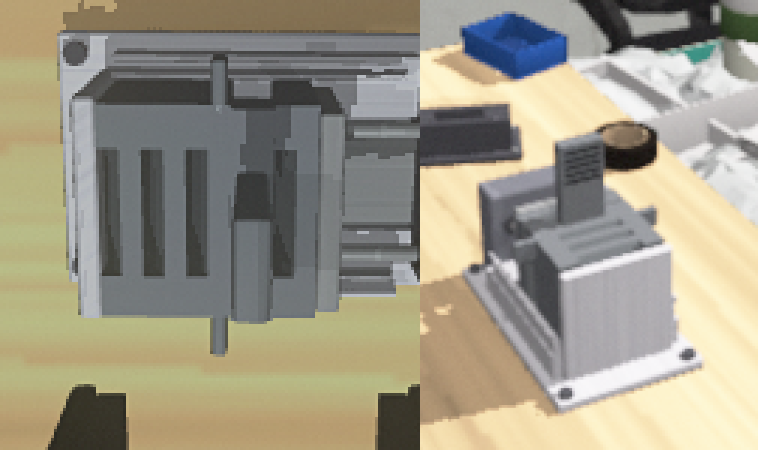

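The cassette stands upright in the row right beside the eared one, with the plate closed up behind the row and the robot clear.

```bash
python3 -c "from workcell import close_job;print(close_job())"
```

```text
the job is handed in; nothing more can be done
None
```

The cassette is in the row right beside the eared one on the plate side, pressed onto the stop with about 15 N and released with the row upright; the job is handed in, but no verdict came back.

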